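# Press out one eraser and slide it into its tray

### The job

Press the dispenser's plunger all the way down once and let it spring back up, so that a single round eraser comes out in front. Then push that eraser aside along the desk with the fingertips, without lifting it, until it lies wholly between the rails and the two open ends of the low wooden tray; the other erasers stay in the dispenser. Do not disturb the ink jar, the marker or the sharpener.

Things in the scene. Friction and masses are not known exactly. Their poses are not given: they have to be found in the camera images.
- dispenser: Eraser dispenser, fixed, origin on the desk under the eraser stack; its -x axis is the front, where erasers come out. Clear open-topped magazine, 50 mm high, x -26 to +22 mm, y +-26 mm, with a 19 mm high slot at the foot of its front; behind it a grey housing 50 mm high, 56 mm wide, x +22 to +92 mm, with the plunger on top at x +60 mm. A hidden pusher drives the bottom eraser out when the plunger goes down.
- plunger_top (a point): Centre of the top of the plunger's round black cap, 36 mm in diameter, 78 mm above the desk when up, 58 mm when fully down. It is pressed straight down.
- plunger (a joint): Plunger depth in m: 0 up, 0.020 fully down (it then stops hard). A spring returns it: about 7 N to start, 10 N at the bottom, plus a few N of friction and damping; press it unhurriedly.
- eraser1: The bottom eraser, the one that comes out: white rigid disc, 40 mm in diameter, 14 mm thick, about 20 g; slides on the desk. Origin at the centre of its underside, z up. A full press leaves it flat on the desk with its centre about 62 mm (to 100 mm after a fast press) in front of the dispenser's origin.
- eraser2: The next eraser of the stack, identical, lying on the first at the start; it drops about 14 mm in the magazine after the press. Origin at the centre of its underside.
- eraser3: The top eraser of the stack, identical. Origin at the centre of its underside.
- tray: Low wooden tray, fixed, left or right of the dispenser. Two rails 8 mm high, 8 mm thick, 90 mm long run along its y axis, 90 mm apart inside (inner faces at x = +-45 mm); both ends (y = +-45 mm) are open and there is no raised floor, so an eraser slides in on the desk from either end. Origin at its centre on the desk.
- inkjar: Glass ink jar with a black cap, 54 mm in diameter, 42 mm high, loose, on the other side of the dispenser from the tray. Origin at the centre of its underside. To be left alone.
- marker: Square-barrelled black and grey marker, 132 mm long (x -60 to +72 mm of its origin), 15 mm wide, 14 mm high, lying loose on the desk nearer to the robot. Origin on the desk. To be left alone.
- sharpener: Metal pencil sharpener block, 34 x 22 x 22 mm, loose. Origin at the centre of its underside. To be left alone.
There are look-alikes about, which are no part of the job. There is more than one size of the dispenser; the job needs the middle-sized.

How it is judged:
On the way, in this order (a step that is already met when the one before it is completed fails the run):
1. the plunger is pressed fully down (value of joint plunger above 0.0175 m), for 0.05 s.
2. the plunger is up again and one eraser lies out in front of the dispenser (value of joint plunger below 0.004 m and x of eraser1 in the frame of dispenser below -0.048 m and horizontal distance between eraser1 and dispenser below 0.16 m and height (world z) of eraser1 below 0.004 m), for 0.1 s.
3. the eraser lies in the tray (y of eraser1 in the frame of tray between -0.028 and 0.028 m and x of eraser1 in the frame of tray between -0.03 and 0.03 m and height (world z) of eraser1 below 0.004 m and angle between eraser1's own z axis and vertical below 0.1 rad), for 0.2 s.
At the end, for the whole second after the job is handed in: The ejected eraser lies flat on the desk in the tray, its centre within 28 mm of the tray's centre along the rails and within 30 mm across, at rest and released; the plunger is up; the other two erasers are in the magazine within 12 mm of its axis (all of step 3 and linear speed of eraser1 below 0.01 m/s and value of joint plunger below 0.003 m and horizontal distance between each of eraser2, eraser3 and dispenser below 0.012 m and height (world z) of each of eraser2, eraser3 below 0.035 m); the robot touches nothing.
It fails at once if the ejected eraser was lifted (more than 10 mm) or tipped on edge (height (world z) of eraser1 above 0.01 m or angle between eraser1's own z axis and vertical above 0.7 rad).
It fails at once if a second eraser came out, or was lifted (horizontal distance between any of eraser2, eraser3 and dispenser above 0.022 m or height (world z) of eraser2 above 0.026 m or height (world z) of eraser3 above 0.04 m).
It fails at once if the plunger was pressed again after the eraser had been pushed away (horizontal distance between eraser1 and dispenser above 0.13 m and value of joint plunger above 0.008 m).
It fails at once if the ink jar, the marker or the sharpener was disturbed (moved more than 15 mm or tipped) (distance of any of inkjar, marker, sharpener from where it was at the start of the episode above 0.015 m or angle between any of inkjar, marker, sharpener's own z axis and vertical above 0.5 rad).
It also fails if it takes over 59 s, if anything falls off the work surface, if the arm or the gripper's body presses on something with over 40 N, if the wrist force passes 120 N, or if a joint passes its speed limit or range.

### The arm

A 6-joint arm with a two-finger parallel gripper is mounted at the origin on the work surface. World frame = base frame: x ahead of the robot, y to its left, z up, the work surface at z = 0. Lengths are in m, angles in rad, forces in N, time in s.
With the tool pointing down it reaches from about 0.25 to 0.8 m from the base axis. Payload 8.5 kg.
Tool frame: the origin (TCP) lies at the centre of the arm's flange, where the gripper is bolted on; the fingertips stand 173 mm ahead of it and the grasp point (between the pads) lies 155 mm ahead of it (ctrl.grasp_offset is the distance from the TCP to the grasp point, in m); z points along the fingers, y is the line along which they close (so a half turn about z gives the same grasp; the last joint's range is limited). The gripper opens to 85 mm and grips with 20 to 120 N. Pads are 22 mm wide; open, the fingers measure 114 mm over their backs; the gripper's body (76 mm by 85 mm) begins 54 mm behind the grasp point. The pads swing forward as they close: fully open they stand 13 mm farther back than shut.
Start: joints at [-1.129, 0.238, -0.013, 1.319, 0, 1.571], TCP at [0.224, -0.475, 0.405] pointing down, gripper open.
Joint ranges: [-2.66, 2.66], [-1.03, 1.9], [-1.14, 1.46], [-1.82, 2.27], [-1.45, 1.34], [-3.14, 3.14]. Speed limits (rad/s): [2.22, 2.22, 2.79, 3.14, 3.14, 3.14].

### API

Orientations are given as a rotation vector (axis times angle).
In Python, from workcell import ctrl, release, close_gripper, ik, monitor, imaging, job gives the robot as it stands. Calls block until the motion is done:
- ctrl.move_pose(position, orientation): joint-space move of the TCP to a pose.
- ctrl.line_to(position, attitude=None, max_speed=0.15): straight line of the TCP; attitude=None keeps the orientation; max_speed is the mean speed in m/s.
- ctrl.goto_joints(angles): joint-space move.
- release() and close_gripper(strength=None): open the fingers fully, or close them until they stop; strength is the grip in N (None keeps the last).
- ctrl.dwell(seconds).
- ik(position, orientation): joint angles nearest the present ones, or None.
- monitor.read_state(): the state.
- imaging.get_image(name): name is "scene" or "top" or "wrist"; returns the picture (480x640x3 uint8, blue, green, red); there is no depth.
- imaging.camera_info(name): a dict with "vertical_fov" (degrees; the focal length in pixels is half the picture's height over the tangent of half this angle, whatever the lens; pixels are square), "cx", "cy" (the principal point, pixels), "R" (3x3) and "t" (3): a world point X has camera coordinates R X + t; the wrist camera has in their place "tool_from_camera" (4x4, takes a point from camera to tool coordinates, whose origin is the TCP and whose axes are the flange's). Camera axes: x right, y down, z forward; pixel columns grow to the right and rows downward; lengths in m; the calibration is good to about 2 mm. A picture is of the moment at which its call begins: read the wrist's pose just before it. camera_info takes no time and is no camera call.
A pose or a line that the arm cannot do raises ctrl.Unreachable and nothing moves.
- job.hand_in(): hands the job in; it is judged then, once.
The state is a dict: "clock": time; "joint_pos": joint angles; "dq": joint speeds; "tau": joint torques, N m; "tool_pos": TCP position; "eef_rot": TCP orientation; "ft_force": force on the tool from outside, world axes, zero at the start; "wrist_torque": the same for the moment, N m; "finger_gap": opening from 0.0 (shut) to 1.0 (fully open); "grip_force": force on a finger pad.
Only numpy, scipy, OpenCV 4.12 (cv2) and the standard library are available. Lean on these libraries where they do the work, as an engineer would, in place of code of your own. Each camera call takes 0.05 s, during which the arm holds its last target. There are 200 camera calls.

## Working session

There is one attempt and no reset: what is moved stays moved. The work goes in short steps, each a Python script; the robot and the scene stay as the last script left them, time stands still between calls to the robot, and variables do not carry over. Pictures are saved under pics/ and viewed, at most 10 in all, crops included, and the job is handed in when it is done.

```bash
mkdir -p pics
cat > h.py <<'E'
import numpy as np, cv2
from workcell import ctrl, release, close_gripper, ik, monitor, imaging, job
from scipy.spatial.transform import Rotation as Ro
def px2w(name,u,v,z=0.0,state=None):
    c=imaging.camera_info(name); f=240/np.tan(np.radians(c["vertical_fov"])/2)
    d=np.array([(u-c["cx"])/f,(v-c["cy"])/f,1.0])
    if name=="wrist":
        s=state; T=np.array(c["tool_from_camera"]); Rt=Ro.from_rotvec(s["eef_rot"]).as_matrix()
        D=Rt@T[:3,:3]@d; o=Rt@T[:3,3]+np.array(s["tool_pos"])
    else:
        R=np.array(c["R"]);D=R.T@d;o=-R.T@np.array(c["t"])
    return o+D*(z-o[2])/D[2]
E
python3 - <<'E'
from h import *
for n in("top","scene"):
    cv2.imwrite(f"pics/{n}0.png",imaging.get_image(n)); c=imaging.camera_info(n);print(c)
print(imaging.camera_info("wrist")); print(monitor.read_state())
E
```

```text
{'vertical_fov': 51.118872074742114, 'cx': 309.55606585406144, 'cy': 241.13837606682185, 'R': array([[-2.33347200e-02, -9.99721774e-01, -3.44453624e-03],
       [-9.93457711e-01,  2.35735124e-02, -1.11741067e-01],
       [ 1.11791177e-01,  8.14554583e-04, -9.93731387e-01]]), 't': array([0.01786471, 0.56366393, 0.81694596])}
{'vertical_fov': 46.582972377607156, 'cx': 317.9111664616657, 'cy': 235.24262392381186, 'R': array([[ 3.17778952e-01,  9.48164384e-01,  9.15154003e-04],
       [ 5.66334052e-01, -1.89033573e-01, -8.02204494e-01],
       [-7.60448735e-01,  2.55441987e-01, -5.97048668e-01]]), 't': array([-0.17541585, -0.2307326 ,  1.30821748])}
{'vertical_fov': 70.08392954930964, 'cx': 321.1853778373574, 'cy': 243.3850122321928, 'tool_from_camera': array([[-5.47003775e-04, -9.54877310e-01, -2.97000038e-01,
         7.70305947e-02],
       [ 9.99999573e-01, -3.00948604e-04, -8.74190282e-04,
        -1.21941143e-03],
       [ 7.45362718e-04, -2.97000390e-01,  9.54877067e-01,
         3.03977624e-02],
       [ 0.00000000e+00,  0.00000000e+00,  0.00000000e+00,
         1.00000000e+00]])}
{'clock': 0.1, 'joint_pos': array([-1.12901645e+00,  2.38727341e-01, -1.41423905e-02,  1.31919745e+00,
       -2.65805993e-05,  1.57082289e+00]), 'dq': array([ 0.0002529 ,  0.00144033,  0.00096143,  0.00081207, -0.00057318,
       -0.00093772]), 'tau': array([ 9.72804010e-04, -5.39718676e+01,  3.46999955e+01,  1.34239750e-02,
       -6.34813750e-05, -3.04365437e-05]), 'tool_pos': array([ 0.22440105, -0.47447254,  0.40414906]), 'eef_rot': array([-3.06406584e+00, -6.88005672e-01,  4.77952381e-04]), 'ft_force': array([-0.59015169,  0.71616682,  0.07376466]), 'wrist_torque': array([ 0.06312052, -0.02596644,  0.03696019]), 'grip_force': 0.0, 'finger_gap': 1.0007766746460618}
```

View pics/top0.png

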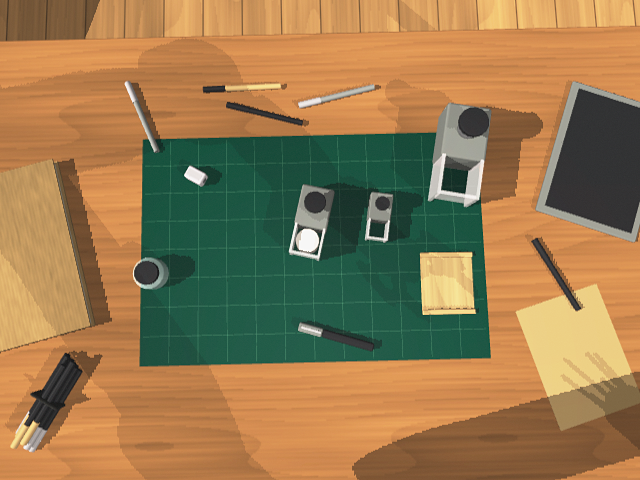

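View pics/scene0.png

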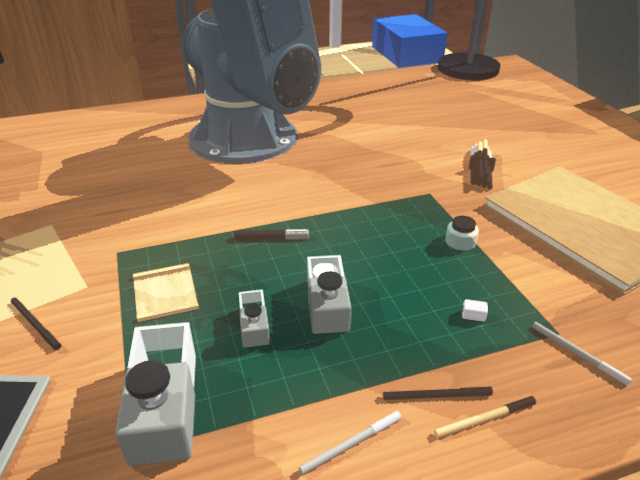

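The middle dispenser is at top-picture (312,222) with white erasers. The tray is at (447,283) with its rails at the top and bottom edges, so its open ends face left and right. The marker is at (337,336), the jar at (150,272) and the sharpener at (196,176). I'll enlarge the area.

Run:
```python
from h import *
im=cv2.imread("pics/top0.png")[170:358,280:490]
cv2.imwrite("pics/crop.png",cv2.resize(im,None,fx=3.2,fy=3.2,interpolation=cv2.INTER_CUBIC))
```

```text
(no output)
```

View pics/crop.png

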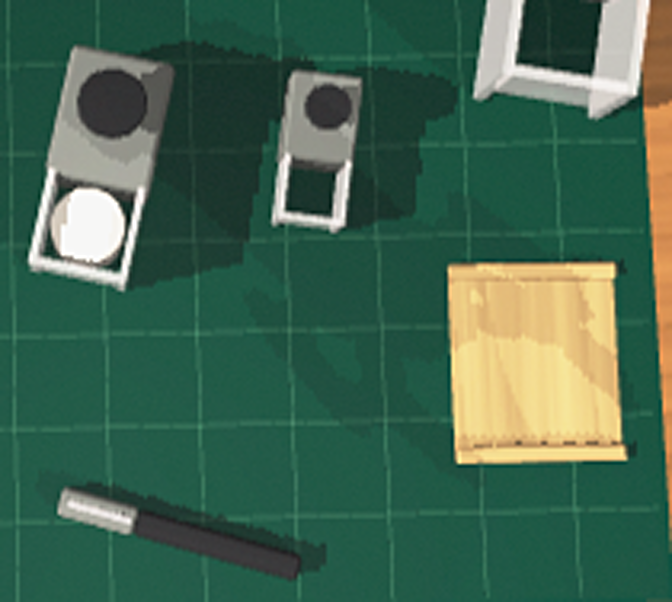

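The crop shows the cap at (112,103), the top eraser at (88,226), and tray corners at (449,266), (615,263), (626,460) and (457,463). The marker ends are at (62,500) and (298,567).

Run:
```python
from h import *
P=lambda u,v,z:px2w("top",280+u/3.2,170+v/3.2,z)
for n,u,v,z in [("cap",112,103,.078),("er",88,226,.042),("frontL",30,266,.05),("frontR",124,286,.05),("backL",76,46,.05),("backR",173,66,.05),
 ("t1",449,266,.008),("t2",615,263,.008),("t3",626,460,.008),("t4",457,463,.008),("m1",62,500,.014),("m2",298,567,.014),("small_frontL",272,222,.03),("smallfrontR",342,229,.03)]:
    print(n,P(u,v,z).round(4))
a=P(112,103,.078);b=P(88,226,.042);d=a-b;print(np.hypot(*d[:2]),np.degrees(np.arctan2(d[1],d[0])))
```

```text
cap [ 0.6217 -0.0057  0.078 ]
er [0.5637 0.008  0.042 ]
frontL [0.5428 0.0383 0.05  ]
frontR [ 0.5313 -0.0099  0.05  ]
backL [0.6578 0.0121 0.05  ]
backR [ 0.6459 -0.0384  0.05  ]
t1 [ 0.5411 -0.1867  0.008 ]
t2 [ 0.5406 -0.2765  0.008 ]
t3 [ 0.435  -0.2761  0.008 ]
t4 [ 0.4356 -0.1859  0.008 ]
m1 [0.4213 0.0252 0.014 ]
m2 [ 0.3835 -0.0983  0.014 ]
small_frontL [ 0.5649 -0.0894  0.03  ]
smallfrontR [ 0.5603 -0.1263  0.03  ]
0.059558097364062555 -13.28890345448511
```

```bash
cat >> h.py <<'E'
def down(yaw): return (Ro.from_euler('z',yaw)*Ro.from_euler('x',np.pi)).as_rotvec()
S=monitor.read_state
E
python3 - <<'E'
from h import *
close_gripper()
r=down(-np.pi/2)
ctrl.move_pose([.6217,-.0057,.300],r)
ctrl.line_to([.6217,-.0057,.256],r,0.1)
f0=S()["ft_force"][2]; z=.256
while z>.222:
    z-=.002; ctrl.line_to([.6217,-.0057,z],r,0.03)
    s=S(); f=s["ft_force"][2]-f0; print(round(z,3),s["tool_pos"][2].round(4),f.round(1))
    if f>28: break
ctrl.dwell(.15)
ctrl.line_to([.6217,-.0057,.262],r,0.05)
ctrl.line_to([.6217,-.0057,.30],r,0.15)
ctrl.move_pose([.49,-.10,.36],r)
ctrl.dwell(.2)
s=S();print(s["clock"],s["tool_pos"],s["eef_rot"])
cv2.imwrite("pics/w1.png",imaging.get_image("wrist"));cv2.imwrite("pics/top1.png",imaging.get_image("top"))
E
```

```text
0.254 0.2545 -0.8
0.252 0.252 -0.3
0.25 0.2506 6.2
0.248 0.2487 6.2
0.246 0.2468 7.1
0.244 0.2449 7.1
0.242 0.2429 8.0
0.24 0.2409 7.7
0.238 0.2388 7.6
0.236 0.2369 7.9
0.234 0.235 7.8
0.232 0.233 8.7
0.23 0.2315 11.5
0.228 0.2314 28.3
9.925 [ 0.49082355 -0.09948271  0.35911845] [ 2.22225746e+00 -2.21980117e+00 -1.65048125e-03]
```

View pics/w1.png

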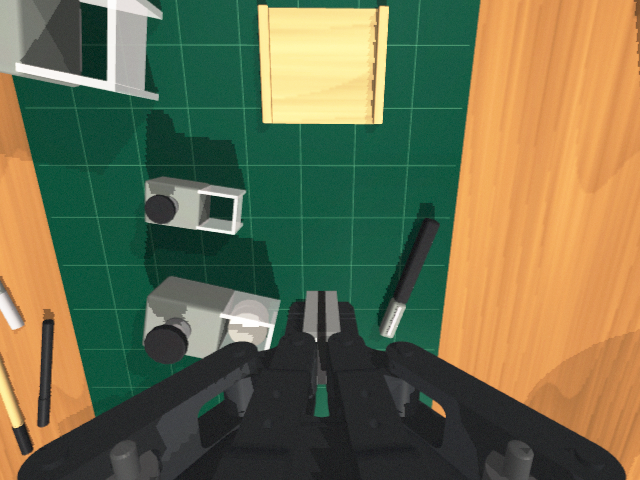

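The plunger bottomed out at 28 N. In the wrist view the fingers hide the eraser, so I'll check the top view.

Run:
```python
from h import *
r=down(-np.pi/2)
ctrl.move_pose([.49,.13,.36],r); ctrl.dwell(.2)
s=S();print(s["clock"],s["tool_pos"])
w=imaging.get_image("wrist");t=imaging.get_image("top")
cv2.imwrite("pics/w2.png",np.hstack([w[0:300,100:500],cv2.resize(t[150:350,240:490],None,fx=1.5,fy=1.5)]))
```

```text
11.1417 [0.4902685  0.12877702 0.36001876]
```

View pics/w2.png

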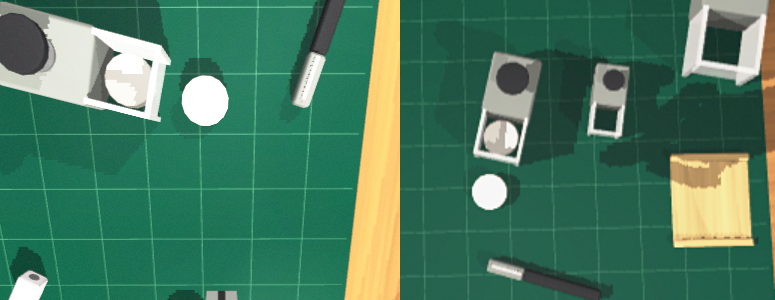

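The ejected eraser lies at wrist pixel (305,101) and top pixel (299,278). Two erasers remain in the magazine.

```bash
cat >> h.py <<'E'
r=down(-np.pi/2)
def eraser(exp):
    """white disc nearest to exp in wrist view (top face, z=.014)"""
    s=S(); im=imaging.get_image("wrist").astype(int)
    m=((im.min(2)>180)&(im.max(2)-im.min(2)<35)).astype(np.uint8); m[330:]=0
    n,_,st,c=cv2.connectedComponentsWithStats(m)
    L=[(px2w("wrist",*c[i],.014,s)[:2],st[i,4]) for i in range(1,n) if st[i,4]>400]
    return min(L,key=lambda a:np.hypot(*(a[0]-exp)))
def push(e,goal,back=.055,off=.031,zt=.179,v=.06):
    e=np.array(e);goal=np.array(goal);u=(goal-e)/np.linalg.norm(goal-e)
    a=e-u*back;b=goal-u*off
    ctrl.move_pose([*a,.26],r); ctrl.line_to([*a,zt],r,.12)
    ctrl.line_to([*b,zt],r,v); q=S(); print("end",q["tool_pos"],q["ft_force"])
    bk=b-u*.015; ctrl.line_to([*bk,zt],r,.1); ctrl.line_to([*bk,.26],r,.15)
def look(exp):
    ctrl.move_pose([.49,exp[1]+.12,.34],r); ctrl.dwell(.15); e=eraser(exp); print("eraser",e,S()["clock"]); return e[0]
E
python3 - <<'E'
from h import *
c=px2w("top",299.3,278,.014); e,a=eraser(np.array([.503,.022])); print(c,e,a)
if np.hypot(*(c[:2]-e))<.008:
    g=e+(np.array([.488,-.231])-e)*.4
    push((e+c[:2])/2,g); e=look(g)
    cv2.imwrite("pics/w3.png",imaging.get_image("wrist"))
E
```

```text
[0.50282996 0.02365075 0.014     ] [0.50462551 0.02481091] 1844
end [ 0.49975085 -0.0463834   0.17900473] [-1.31049804 -0.39930843  0.35550192]
eraser (array([ 0.50135385, -0.07565853]), np.int32(2267)) 16.6
```

Run:
```python
from h import *
t=np.array([.488,-.231]); b=np.array([.001,0])
e=np.array([.50135,-.0757])-b
g=e+(t-e)*.5; push(e,g,off=.030); e=look(g)
if np.hypot(*(e-g))<.02:
    push(e-b,t,off=.030); e=look(t)
cv2.imwrite("pics/w4.png",imaging.get_image("wrist"))
```

```text
end [ 0.49657348 -0.12320256  0.17899014] [-0.89582486  0.45468613  0.35132938]
eraser (array([ 0.49840805, -0.15256893]), np.int32(2273)) 21.5417
end [ 0.49159993 -0.20098848  0.17900661] [-0.32763355 -0.899942    0.46809966]
eraser (array([ 0.49423783, -0.23029933]), np.int32(2226)) 26.4583
```

View pics/w4.png

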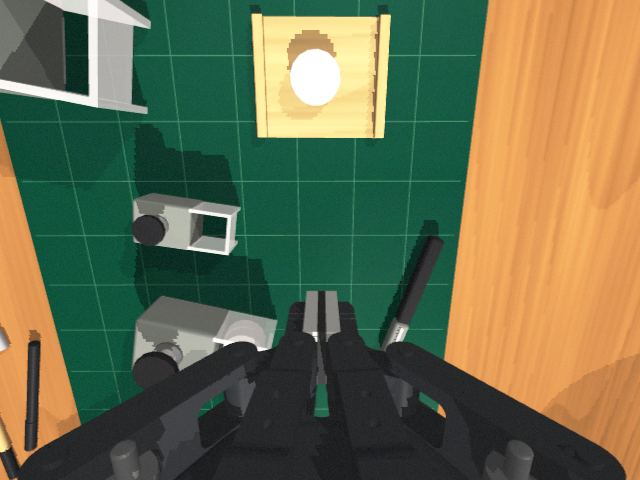

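The eraser sits at (315,77), near the centre of the tray, with the plunger up and the robot clear. I'm handing in.

```bash
python3 -c "
from h import *
print(job.hand_in())"
```

```text
the job is handed in; nothing more can be done
None
```

I pressed the plunger fully down once, pushed the ejected eraser into the tray and handed the job in; the final wrist view showed it about 6 mm from the tray's centre, but no verdict was returned.

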